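Wedge a sagging marking-out board level

TASK

The hinged plywood marking-out board has sagged at its free edge. Pick up the tapered wooden wedge, slide its thin end along the bench under the board's steel nosing and keep pushing, gently, until the board is level, up against its two stops, and wedged snugly there (a final push of about 8 N, never forced), then let go and leave the wedge in place. Raise the board only with the wedge, and leave the other things on the bench where they are.

Things in the scene. Friction and masses are not known exactly. Their poses are not given: they have to be found in the camera images.
- wedge: Loose beech wedge, 0.12 kg, flat on the bench: an upright block (heel) 38 long x 36 wide x 44 mm tall, and from its front a waxed blade 140 long x 36 mm wide, its top sloping evenly from 23 mm thick at the heel to 3 mm at the thin end (1 in 7). Origin: heel's centre, half-way up (22 mm above the underside); x points to the thin end, z up. Grasp the heel across its 36 mm width.
- wedge_tip (a point): Middle of the wedge's thin end, 159 mm from the heel's centre along the wedge's x and 1.5 mm above its underside; same axes as the wedge. Pushed in, the wedge takes roughly 2 to 5 N while the board lifts; at the stops the resistance climbs steeply within a mm or two. A push of 6.5 to 8.5 N there leaves the board snug; over 11 N can be too much. Released, it holds by friction.
- board: Hinged plywood board, 240 mm from nosing to hinge, 260 wide, 12 mm thick, about 0.55 kg. Origin: middle of the hinge axis; x points from the nosing to the hinge, y along the hinge, z up, vertical when level. At the start its free edge hangs about 10 mm low (tilt 0.042 rad); level, it meets the stops and rises no further. The wedge must never bear on it with more than 20 N.
- nosing (a point): Lowest line of the steel nosing (a round bar, 10 mm diameter, along the board's whole free edge) at its middle; same axes as the board: the wedge goes in along +x, along the bench. It is 5 to 11 mm above the bench at the start and 15 to 21 mm when level (the stand's screw feet differ), so the final depth cannot be told from a measured height.
- stand: Low wooden stand of the board, fixed to the bench: a cheek on either side, 268 mm apart, a rail at the hinge, and two fixed wooden stops over the board's front corners, its highest parts (at most 50 mm above the bench). The front under the nosing is open. Origin: on the bench under the nosing's middle, to 2.5 mm up or down; x points to the hinge.
- offcut: Bystander: a plain rectangular bar of the same wood, 178 x 36 x 28 mm, no taper. Origin: half-way up, 19 mm in from one end; x points along the bar to the other end.
- tape_roll: Bystander: roll of tape lying flat, 104 mm outside diameter, 48 mm tall; origin under its centre.
- carton: Bystander: open cardboard box, 200 x 130 x 90 mm tall; origin under its centre.
- cup: Bystander: empty cup, 86 mm rim diameter, 120 mm tall; origin under its centre.
There are look-alikes about, which are no part of the job. Leave any blue or green look-alike of the wedge alone.

How it is judged:
By the outcome, as a careful person would: the job done as asked, in the order asked, and still so for the second after the job is handed in, with the robot touching nothing.
It also fails if it takes over 64 s, if anything falls off the work surface, if the arm or the gripper's body presses on something with over 40 N, if the wrist force passes 120 N, or if a joint passes its speed limit or range.

ROBOT

A 6-joint arm with a two-finger parallel gripper is mounted at the origin on the work surface. World frame = base frame: x ahead of the robot, y to its left, z up, the work surface at z = 0. Lengths are in mm, angles in rad, forces in N, time in s.
With the tool pointing down it reaches from about 400 to 925 mm from the base axis. Payload 12.5 kg.
Tool frame: the origin (TCP) lies midway between the tips of the shut fingers; the grasp point (between the pads) lies 19 mm behind it; z points along the fingers, y is the direction in which the jaws open and shut (so a half turn about z gives the same grasp; the last joint's range is limited). The gripper opens to 95 mm and grips with 3 to 60 N. Pads are 20 mm wide; open, the fingers measure 119 mm over their backs; the gripper's body (75 mm by 180 mm) begins 59 mm behind the grasp point.
Start: joints at [1.18, 0.491, 1.559, -0, 1.092, -0.106], TCP at [175.586, 599.847, 214.661] pointing down, gripper open.
Joint ranges: [-3.1, 3.1], [-0.84, 2.19], [0.05, 2.79], [-1.13, 4.28], [0.06, 2.93], [-2.69, 2.69]. Speed limits (rad/s): [2.22, 2.22, 2.79, 3.14, 3.14, 3.14].

INTERFACE

Orientations are given as [roll, pitch, yaw] about the fixed x, y, z axes, in that order (R = Rz(yaw) Ry(pitch) Rx(roll)).
In Python, from cell import * gives the robot as it stands. The module is installed in compiled form; this text tells all that it offers.
- The arm moves only by the tool carry_out, never from a script. Its argument "moves" is a list of rows, each an object of numbers: "dx", "dy", "dz": the shift along the tool's x, y, z in m; "twist": the turn about the tool's z in degrees. A call has 1 to 5 rows; each row is the pose to reach, as a shift and turn from the pose commanded when the call began, along the tool's axes at that moment; what a row does not reach only later rows make up. A row lasts 1/10 s, in which the tool goes at most 50 mm and 8.59 degrees, less where a joint would pass 70% of its speed; a pose out of reach is approached as far as the arm can. A call with a gripper value outside its range is refused whole. "grip" is the finger opening in m, from 0 to 0.0951, set as the call begins (left out, the last holds). The fingers move at their own pace and stop on an object; the grip force is fixed at half the most. Time passes only in rows, so rows that repeat a pose let the fingers close. It gives the time, the measured TCP pose, the force and the opening at its end, in the units of the state.
- state(): the state, without advancing time (a new reading comes with each control period).
- read_camera(name): name is "scene" or "top"; returns (picture, depth): 480x640x3 uint8, red, green, blue; 480x640 float32, mm along the optical axis (not along the pixel's ray), 0 where there is no reading.
- camera_info(name): a dict with "mtx" (3x3 intrinsics, pixels), "R" (3x3) and "t" (3): a world point X has camera coordinates R X + t. Camera axes: x right, y down, z forward; pixel columns grow to the right and rows downward; lengths in mm; the calibration is good to about 2 mm. A picture is of the moment at which its call begins. camera_info takes no time and is no camera call.
- job_done(): hands the job in, once; it reports no verdict.
The state is a dict: "t": time; "joints": joint angles; "qvel": joint speeds; "tau": joint torques, N m; "eef_pos": TCP position; "tcp_rot": TCP orientation; "ft_force": force on the tool from outside, world axes, zero at the start; "moment": the same for the moment, N m; "opening": opening from 0.0 (shut) to 1.0 (fully open).
Only numpy, scipy, OpenCV 4.12 (cv2) and the standard library are available. Lean on these libraries where they do the work, as an engineer would, in place of code of your own. Each camera call takes 0.05 s, during which the arm holds its last target. There are 200 camera calls.

## Working session

There is one attempt and no reset: what is moved stays moved. The work goes in short steps, Python scripts to look and compute and a tool call to move; the robot and the scene stay as the last step left them, time stands still between calls to the robot, and variables do not carry over. Pictures are saved under pics/ and viewed, about 8 in all and at most 12, crops included, and the job is handed in when it is done.

Besides the shell and the picture viewer there is one more tool, called after ">>>" as name(argument=value, ...) on one line, values as JSON. carry_out: Moves the arm, as the interface text tells. Its arguments: {"type":"object","properties":{"moves":{"type":"array","items":{"type":"object","properties":{"dx":{"type":"number"},"dy":{"type":"number"},"dz":{"type":"number"},"twist":{"type":"number"}}}},"grip":{"type":"number"}},"required":["moves"]}

```bash
mkdir -p pics
python3 - <<'E'
from cell import *
import cv2,numpy as np
for n in("scene","top"):
    p,d=read_camera(n); cv2.imwrite(f"pics/{n}0.png",p[:,:,::-1]); np.savez(f"{n}0.npz",p=p,d=d)
    c=camera_info(n); print(n,c["mtx"],c["R"],c["t"])
print(state())
E
```

```text
scene [[601.43781258   0.         322.60597735]
 [  0.         601.43781258 220.13788409]
 [  0.           0.           1.        ]] [[ 0.87699714  0.48046395 -0.00551389]
 [ 0.36335231 -0.67065317 -0.6466834 ]
 [-0.31440597  0.56513601 -0.7627386 ]] [-496.40655014 -156.53060188 1796.21696119]
top [[488.24368676   0.         309.4957356 ]
 [  0.         488.24368676 243.88269503]
 [  0.           0.           1.        ]] [[ 0.00914895 -0.99994618  0.00489263]
 [-0.97536822 -0.01000226 -0.22035603]
 [ 0.22039311 -0.00275609 -0.97540724]] [1.09247793e-01 5.57064931e+02 1.20640792e+03]
{'t': 0.1, 'joints': array([ 1.18038206e+00,  4.91470582e-01,  1.55938709e+00, -1.54101274e-06,
        1.09170935e+00, -1.05581640e-01]), 'qvel': array([-8.71742918e-05, -2.42385912e-03, -1.68869777e-03, -2.66572205e-04,
       -5.48170220e-04,  2.20386326e-04]), 'tau': array([ 2.08613434e-03, -6.13625407e+01, -2.58610153e+01,  6.94402819e-02,
        4.70137526e-02,  7.16479548e-06]), 'eef_pos': array([175.50745419, 599.62550777, 214.13850695]), 'tcp_rot': array([-3.14062358e+00, -1.01324184e-04,  2.85676068e+00]), 'ft_force': array([-0.07613439, -0.58631273, -0.05454197]), 'moment': array([ 0.01065017, -0.01534465,  0.00037254]), 'opening': 1.0036060875412351}
```

View pics/scene0.png

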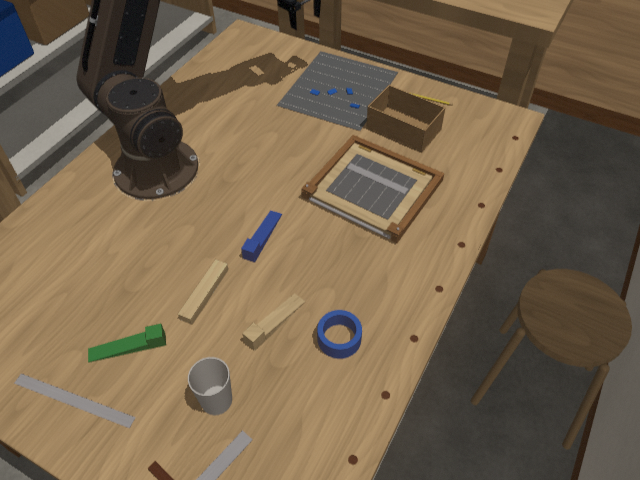

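View pics/top0.png

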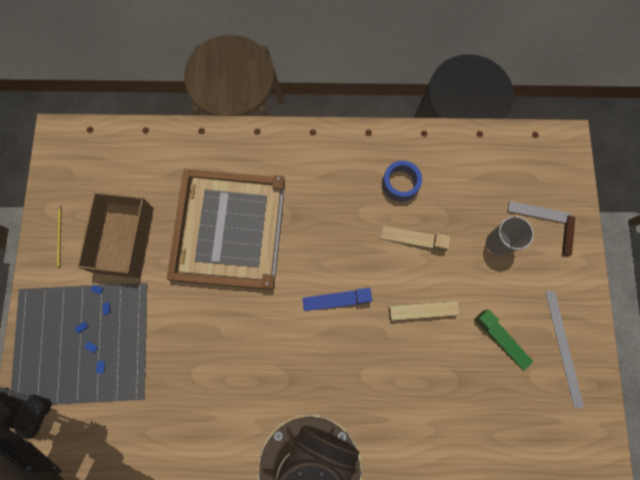

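The pictures show these candidates in the top view:
- **Wood, heel and taper:** (415,238), heel at (441,242), thin end at (382,233).
- **Plain wood bar:** (424,312).
- **Blue look-alike:** (337,300).
- **Green look-alike:** (505,340).

The piece at (415,238) fits the wedge, since it is beech-coloured and has a heel block. The nosing is the grey line from (283,190) to (275,287). I'll confirm this in one crop.

```bash
cat > h.py <<'E'
import cv2,numpy as np
from cell import *
def ray(n,uv,z):
    c=camera_info(n);R,t=c["R"],c["t"];o=-R.T@t
    d=R.T@np.linalg.inv(c["mtx"])@np.array([uv[0],uv[1],1.]);return o+d*(z-o[2])/d[2]
def proj(n,X):
    c=camera_info(n);q=c["mtx"]@(c["R"]@np.array(X,float)+c["t"]);return q[:2]/q[2]
def tri(uv_s,uv_t):
    # closest point of two rays + gap
    L=[]
    for n,uv in(("scene",uv_s),("top",uv_t)):
        a,b=ray(n,uv,0),ray(n,uv,100);L.append((a,(b-a)/np.linalg.norm(b-a)))
    A=sum(np.eye(3)-np.outer(d,d) for _,d in L);B=sum((np.eye(3)-np.outer(d,d))@a for a,d in L)
    return np.linalg.solve(A,B)
E
python3 - <<'E'
from h import *
t=np.load("top0.npz");s=np.load("scene0.npz")
a=cv2.resize(t["p"][215:265,370:460],(800,444)[:2],interpolation=cv2.INTER_CUBIC)[:,:,::-1]
a=cv2.resize(a,(540,300)); # 6x
b=cv2.resize(s["p"][285:355,230:314],(260,217),interpolation=cv2.INTER_CUBIC)[:,:,::-1]
c=cv2.resize(t["p"][160:300,160:300],(300,300),interpolation=cv2.INTER_CUBIC)[:,:,::-1]
e=cv2.resize(s["p"][130:245,295:450],(404,300),interpolation=cv2.INTER_CUBIC)[:,:,::-1]
im=np.zeros((600,800,3),np.uint8);im[:300,:540]=a;im[:217,540:800]=b;im[300:,:300]=c;im[300:,300:704]=e
cv2.imwrite("pics/crop1.png",im)
# wood mask attempt: brighter/lower saturation
hsv=cv2.cvtColor(t["p"],cv2.COLOR_RGB2HSV)
for uv in[(441,242),(410,238),(390,234),(424,312),(430,270),(420,210),(281,230),(279,250)]:print(uv,hsv[uv[1],uv[0]],t["d"][uv[1],uv[0]])
E
```

```text
(441, 242) [ 18  91 176] 1286.083
(410, 238) [ 19  89 178] 1321.0576
(390, 234) [ 17  93 172] 1328.0342
(424, 312) [ 20  85 181] 1260.555
(430, 270) [ 16 103 159] 1316.298
(420, 210) [ 16 102 160] 1347.8961
(281, 230) [ 16 102 135] 1334.412
(279, 250) [ 16  99 141] 1323.0662
```

View pics/crop1.png

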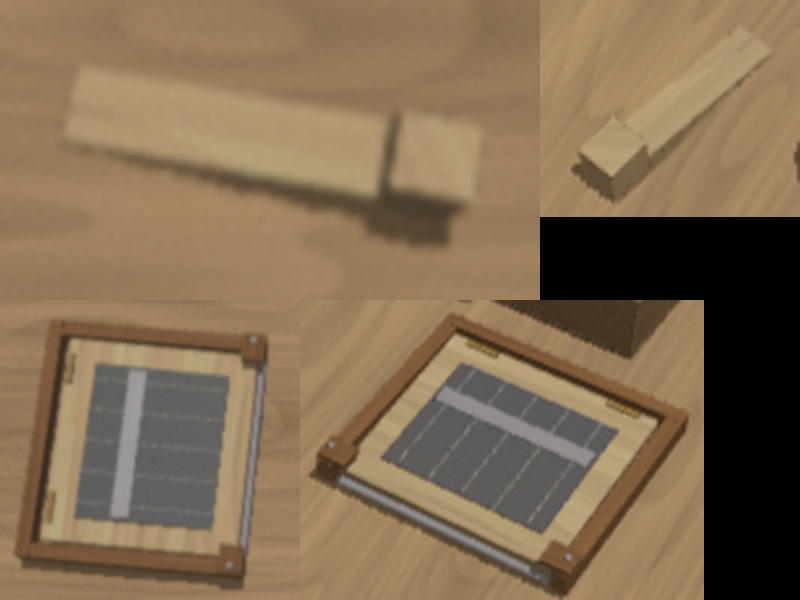

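The crop confirms it: the heel block is at right (crop 435,155), the blade tapers to the left (crop 70,105), and the grey nosing lies between the two brown stops. Next I'll measure.

Run:
```python
from h import *
def world(n,d):
    c=camera_info(n);v,u=np.mgrid[:480,:640]
    k=np.linalg.inv(c["mtx"])@np.stack([u.ravel(),v.ravel(),np.ones(u.size)])
    return ((c["R"].T@(k*d.ravel()-c["t"][:,None])).T).reshape(480,640,3)
for n,roi in(("top",(370,215,460,265)),("scene",(235,285,312,352))):
    f=np.load(n+"0.npz");W=world(n,f["d"]);hsv=cv2.cvtColor(f["p"],cv2.COLOR_RGB2HSV)
    x0,y0,x1,y1=roi;R=np.zeros((480,640),bool);R[y0:y1,x0:x1]=1
    z=W[...,2];b=np.median(z[R]);print(n,"bench z",b)
    heel=R&(z>b+36); blade=R&(z>b+5)
    for nm,m in(("heel",heel),("all",blade)):
        P=W[m];print(nm,m.sum(),np.median(P[:,2])-b,"centroid",P.mean(0).round(1),cv2.minAreaRect(P[:,:2].astype(np.float32)))
    col=R&(hsv[...,1]<97)&(hsv[...,2]>165) 
    m=cv2.morphologyEx(col.astype(np.uint8),cv2.MORPH_OPEN,np.ones((3,3)))
    k,l,st,_=cv2.connectedComponentsWithStats(m);i=np.argsort(-st[1:,4])[:2]+1
    for j in i:
        q=np.argwhere(l==j)[:,::-1].astype(np.float32);print("col",st[j],cv2.boxPoints(cv2.minAreaRect(q)).round(1).tolist())
f=np.load("top0.npz");W=world("top",f["d"]);hsv=cv2.cvtColor(f["p"],cv2.COLOR_RGB2HSV)
for n,roi in(("top",(160,160,295,300)),("scene",(290,125,452,250))):
    f=np.load(n+"0.npz");W=world(n,f["d"]);hsv=cv2.cvtColor(f["p"],cv2.COLOR_RGB2HSV)
    x0,y0,x1,y1=roi;R=np.zeros((480,640),bool);R[y0:y1,x0:x1]=1
    br=(R&(hsv[...,1]>120)&(hsv[...,2]<140)&(hsv[...,2]>60)).astype(np.uint8)
    k,l,st,_=cv2.connectedComponentsWithStats(br);j=1+np.argmax(st[1:,4]);m=l==j
    P=W[m];print(n,"brown",st[j],"z pct",np.percentile(P[:,2],[5,25,50,75,95,99]).round(1),cv2.minAreaRect(P[P[:,2]>18][:,:2].astype(np.float32)))
    q=np.argwhere(m)[:,::-1].astype(np.float32);print(" px box",cv2.boxPoints(cv2.minAreaRect(q)).round(1).tolist())
    g=R&(hsv[...,1]<60)&(hsv[...,2]>90)
    k,l,st,_=cv2.connectedComponentsWithStats(g.astype(np.uint8))
    for j in 1+np.argsort(-st[1:,4])[:4]:
        q=np.argwhere(l==j)[:,::-1].astype(np.float32);print(" grey",st[j],cv2.minAreaRect(q),W[l==j].mean(0).round(1),np.median(W[l==j][:,2]))
```

```text
top bench z 2.351151942039197
heel 220 42.81735282207906 centroid [ 549.3 -315.7  147.6] ((424.6114501953125, -184.98016357421875), (48.02302551269531, 484.59521484375), 42.84251022338867)
all 920 16.192842976376934 centroid [ 577.5 -284.8   47.7] ((507.08477783203125, -163.37646484375), (205.38722229003906, 536.2760009765625), 32.14786911010742)
col [382 227  52  19 607] [[381.20001220703125, 237.39999389648438], [383.29998779296875, 225.5], [433.70001220703125, 234.39999389648438], [431.6000061035156, 246.3000030517578]]
col [437 235  13  13 140] [[437.0, 235.0], [449.0, 235.0], [449.0, 247.0], [437.0, 247.0]]
scene bench z -0.4599016786786895
heel 268 43.08688856348944 centroid [ 605.4 -383.8  119.9] ((815.3438720703125, -597.3466186523438), (49.537445068359375, 744.459716796875), 44.174129486083984)
all 1090 16.155284729463748 centroid [ 593.3 -311.4   39.8] ((770.552978515625, -553.9208374023438), (186.15957641601562, 863.7857666015625), 34.098388671875)
col [244 294  59  47 830] [[242.0, 331.29998779296875], [296.5, 291.5], [305.6000061035156, 303.8999938964844], [251.199996948
[... 1114 characters left out ...]
938964844, 120.0], [445.1000061035156, 173.5], [408.6000061035156, 249.10000610351562]]
 grey [ 326  154   90   65 3059] ((370.85845947265625, 184.74526977539062), (76.53018188476562, 48.25759506225586), 25.407716751098633) [609.7 207.6  35.8] 30.617713184922057
 grey [310 197  79  42 323] ((349.3547058105469, 217.26339721679688), (87.63075256347656, 4.037822723388672), 25.70995330810547) [597.9  84.2  22.5] 14.934906553364295
 grey [356 125   6   5  12] ((358.23077392578125, 126.84612274169922), (5.547001838684082, 3.3282015323638916), 56.3099365234375) [448.2 451.2   0.8] 0.6405664032066417
 grey [306 185   2   2   4] ((306.5, 185.5), (1.0, 1.0), 90.0) [452.7 113.6  44.5] 44.83298951168059
```

Run:
```python
from h import *
def world(n,d):
    c=camera_info(n);v,u=np.mgrid[:480,:640]
    k=np.linalg.inv(c["mtx"])@np.stack([u.ravel(),v.ravel(),np.ones(u.size)])
    return ((c["R"].T@(k*d.ravel()-c["t"][:,None])).T).reshape(480,640,3)
for n,roi in(("top",(370,215,460,265)),("scene",(235,285,312,352))):
    f=np.load(n+"0.npz");W=world(n,f["d"]);x0,y0,x1,y1=roi
    R=np.zeros((480,640),bool);R[y0:y1,x0:x1]=1
    z=cv2.medianBlur(W[...,2].astype(np.float32),3)
    m=(R&(z>36)&(z<52)).astype(np.uint8);k,l,st,c=cv2.connectedComponentsWithStats(m);j=1+np.argmax(st[1:,4])
    q=np.argwhere(l==j)[:,::-1].astype(np.float32);P=np.array([ray(n,u,44) for u in q])
    print(n,"heel top",st[j],P.mean(0).round(1),cv2.minAreaRect(P[:,:2].astype(np.float32)))
    m=(R&(z>4)&(z<27)).astype(np.uint8)
    # blade: depth points
    k,l,st,c=cv2.connectedComponentsWithStats(m);j=1+np.argmax(st[1:,4]);P=W[l==j];P=P[(P[:,2]<27)&(P[:,2]>0)]
    print(" blade",st[j],cv2.minAreaRect(P[:,:2].astype(np.float32)),cv2.fitLine(P[:,:2].astype(np.float32),cv2.DIST_HUBER,0,.01,.01).ravel())
cr=lambda x,y:(370+(x+.5)/6-.5,215+(y+.5)/6-.5)
for nm,p,z in(("tipA",(79,66),3),("tipB",(65,140),3),("endA",(389,117),22),("endB",(377,196),22),("h1",(398,112),44),("h2",(482,127),44),("h3",(470,202),44),("h4",(387,193),44)):
    print(nm,ray("top",cr(*p),z).round(1))
for nm,uv in(("a",(278,178)),("b",(266.5,284))):print("screw top",nm,ray("top",uv,47).round(1))
sc=lambda x,y:(295+(x-300+.5)*155/404-.5,130+(y-300+.5)*115/300-.5)
for p in((332,445),(568,557)):print("screw scene",np.round(sc(*p),1),ray("scene",sc(*p),47).round(1))
for n,(c,L,a) in(("top",((277.37,233.88),88.46,95.95)),("scene",((349.35,217.26),87.6,25.71))):
    e=[np.array(c)+s*L/2*np.array([np.cos(np.radians(a)),np.sin(np.radians(a))]) for s in(-1,1)]
    E=[ray(n,u,15) for u in e];d=E[1]-E[0];print("nosing",n,E[0].round(1),E[1].round(1),np.degrees(np.arctan2(d[1],d[0])))
```

```text
top heel top [434 233  17  16 208] [ 573.3 -344.4   44. ] ((573.2613525390625, -344.4736633300781), (39.54657745361328, 38.151580810546875), 77.5417251586914)
 blade [382 227  64  25 780] ((593.2681884765625, -279.0867614746094), (175.99737548828125, 50.941307067871094), 77.49581146240234) [ 2.7232695e-01  9.6220475e-01  5.8936810e+02 -2.6219821e+02]
scene heel top [242 324  22  19 249] [ 575.1 -350.8   44. ] ((575.0608520507812, -350.8513488769531), (40.04122543334961, 37.92453384399414), 78.00552368164062)
 blade [243 299  59  50 752] ((587.0130615234375, -284.7042541503906), (171.0398712158203, 39.12677001953125), 78.8843765258789) [ 9.9512778e-02  9.9503630e-01  5.9213385e+02 -2.8269562e+02]
tipA [ 624.  -195.5    3. ]
tipB [ 589.1 -188.2    3. ]
endA [ 596.7 -331.4   22. ]
endB [ 560.2 -324.3   22. ]
h1 [ 593.5 -329.6   44. ]
h2 [ 587.  -366.4   44. ]
h3 [ 553.1 -359.3   44. ]
h4 [ 556.8 -323.    44. ]
screw top a [742.7  92.5  47. ]
screw top b [453.2 115.5  47. ]
screw scene [307.  185.3] [454.6 112.9  47. ]
screw scene [397.5 228.2] [740.7  91.   47. ]
nosing top [720.   82.9  15. ] [474.2 102.   15. ] 175.57169960008747
nosing scene [471.   99.1  15. ] [723.4  80.   15. ] -4.32790696508369
```

Measurements and checks:

| Item | Position (mm) | Yaw | Check |
|---|---|---|---|
| Wedge heel | about (573,-345) | 77.6° | tip at (606,-192), length 156 against the 159 given |
| Nosing middle | about (597,91) | stand 85.6° | both views and the screws agree within 2 mm |

I'll start moving.

>>> carry_out(moves=[{"dx": -0.04, "dy": -0.027, "twist": 8.5}, {"dx": -0.08, "dy": -0.054, "twist": 17}, {"dx": -0.12, "dy": -0.081, "twist": 25.5}, {"dx": -0.16, "dy": -0.108, "twist": 34}, {"dx": -0.2, "dy": -0.135, "twist": 42.5}], grip=0.07)

```text
schema error: expected keys dx, dy, dz, twist
```

>>> carry_out(moves=[{"dx": -0.04, "dy": -0.027, "dz": 0, "twist": 8.5}, {"dx": -0.08, "dy": -0.054, "dz": 0, "twist": 17}, {"dx": -0.12, "dy": -0.081, "dz": 0, "twist": 25.5}, {"dx": -0.16, "dy": -0.108, "dz": 0, "twist": 34}, {"dx": -0.2, "dy": -0.135, "dz": 0, "twist": 42.5}], grip=0.07)

```text
t: 0.6
eef_pos: [330.3, 412.4, 214.5]
tcp_rot: [-3.141, 0.0, 2.109]
ft_force: [0.8, 0.7, -0.1]
opening: 0.74
```

>>> carry_out(moves=[{"dx": -0.048, "dy": 0, "dz": 0, "twist": 8.5}, {"dx": -0.096, "dy": 0, "dz": 0, "twist": 17}, {"dx": -0.144, "dy": 0, "dz": 0, "twist": 25.5}, {"dx": -0.192, "dy": 0, "dz": 0, "twist": 34}, {"dx": -0.24, "dy": 0, "dz": 0, "twist": 42.5}])

```text
t: 1.1
eef_pos: [454.4, 206.9, 214.6]
tcp_rot: [-3.141, -0.0, 1.367]
ft_force: [0.8, 0.3, 0.3]
opening: 0.737
```

>>> carry_out(moves=[{"dx": -0.044, "dy": 0.019, "dz": 0, "twist": 0.7}, {"dx": -0.088, "dy": 0.038, "dz": 0, "twist": 0.7}, {"dx": -0.132, "dy": 0.057, "dz": 0, "twist": 0.7}, {"dx": -0.176, "dy": 0.076, "dz": 0, "twist": 0.7}, {"dx": -0.22, "dy": 0.095, "dz": 0, "twist": 0.7}])

```text
t: 1.6
eef_pos: [503.8, -27.6, 214.6]
tcp_rot: [-3.141, -0.0, 1.361]
ft_force: [1.2, 1.2, -0.4]
opening: 0.734
```

>>> carry_out(moves=[{"dx": -0.044, "dy": 0.019, "dz": 0, "twist": 0}, {"dx": -0.088, "dy": 0.038, "dz": 0, "twist": 0}, {"dx": -0.132, "dy": 0.057, "dz": 0, "twist": 0}, {"dx": -0.176, "dy": 0.076, "dz": 0, "twist": 0}, {"dx": -0.22, "dy": 0.095, "dz": 0, "twist": 0}])

```text
t: 2.1
eef_pos: [550.9, -262.6, 214.4]
tcp_rot: [-3.141, -0.0, 1.361]
ft_force: [1.3, 0.5, 0.6]
opening: 0.736
```

>>> carry_out(moves=[{"dx": -0.038, "dy": 0.02, "dz": 0, "twist": 0.3}, {"dx": -0.075, "dy": 0.039, "dz": 0.01, "twist": 0.3}, {"dx": -0.075, "dy": 0.039, "dz": 0.055, "twist": 0.3}, {"dx": -0.075, "dy": 0.039, "dz": 0.1, "twist": 0.3}, {"dx": -0.075, "dy": 0.039, "dz": 0.14, "twist": 0.3}])

```text
t: 2.6
eef_pos: [572.8, -342.1, 72.2]
tcp_rot: [-3.14, -0.001, 1.355]
ft_force: [0.6, -1.0, -0.4]
opening: 0.739
```

>>> carry_out(moves=[{"dx": 0, "dy": 0, "dz": 0, "twist": 0}, {"dx": 0, "dy": 0, "dz": 0, "twist": 0}, {"dx": 0, "dy": 0, "dz": 0, "twist": 0}])

```text
t: 2.9
eef_pos: [574.5, -342.6, 77.0]
tcp_rot: [3.139, 0.001, 1.356]
ft_force: [0.5, -0.2, -0.1]
opening: 0.737
```

Run:
```python
from h import *
p=[read_camera(n)[0] for n in("scene","top")]
im=np.hstack([cv2.resize(p[0][270:360,215:335],(400,300),interpolation=cv2.INTER_CUBIC),cv2.resize(p[1][190:280,370:490],(400,300),interpolation=cv2.INTER_CUBIC)])
cv2.imwrite("pics/above.png",im[:,:,::-1]);s=state();print(s["eef_pos"],s["tcp_rot"],s["ft_force"])
```

```text
[ 574.35641695 -342.51234574   77.01329329] [3.13835619e+00 1.33116434e-03 1.35597938e+00] [-0.31006952  0.57124198  0.80980084]
```

View pics/above.png

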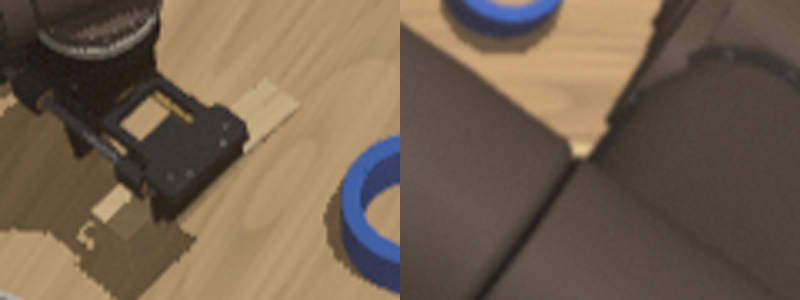

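The crop shows the open fingers straddling the heel, with the blade sticking out ahead. I'll descend and grip.

>>> carry_out(moves=[{"dx": -0.002, "dy": -0.001, "dz": 0.02, "twist": 0}, {"dx": -0.002, "dy": -0.001, "dz": 0.04, "twist": 0}, {"dx": -0.002, "dy": -0.001, "dz": 0.055, "twist": 0}, {"dx": -0.002, "dy": -0.001, "dz": 0.066, "twist": 0}, {"dx": -0.002, "dy": -0.001, "dz": 0.069, "twist": 0}])

```text
t: 3.5
eef_pos: [572.0, -343.6, 4.9]
tcp_rot: [-3.141, -0.0, 1.356]
ft_force: [0.5, -0.0, 0.0]
opening: 0.736
```

>>> carry_out(moves=[{"dx": 0, "dy": 0, "dz": 0, "twist": 0}, {"dx": 0, "dy": 0, "dz": 0, "twist": 0}, {"dx": 0, "dy": 0, "dz": 0, "twist": 0}, {"dx": 0, "dy": 0, "dz": 0, "twist": 0}, {"dx": 0, "dy": 0, "dz": 0, "twist": 0}], grip=0.0)

```text
t: 4.0
eef_pos: [572.2, -343.8, 6.0]
tcp_rot: [3.141, 0.0, 1.356]
ft_force: [-1.4, 0.9, 5.0]
opening: 0.379
```

>>> carry_out(moves=[{"dx": 0, "dy": 0, "dz": 0, "twist": 0}, {"dx": 0, "dy": 0, "dz": 0, "twist": 0}, {"dx": 0, "dy": 0, "dz": 0, "twist": 0}, {"dx": 0, "dy": 0, "dz": 0, "twist": 0}, {"dx": 0, "dy": 0, "dz": 0, "twist": 0}])

```text
t: 4.5
eef_pos: [572.2, -343.8, 6.0]
tcp_rot: [3.141, 0.0, 1.356]
ft_force: [-1.2, 0.6, 6.1]
opening: 0.375
```

>>> carry_out(moves=[{"dx": 0, "dy": 0, "dz": -0.01, "twist": 0}, {"dx": 0, "dy": 0, "dz": -0.03, "twist": 0}, {"dx": 0, "dy": 0, "dz": -0.03, "twist": 0}, {"dx": 0, "dy": 0, "dz": -0.03, "twist": 0}])

```text
t: 4.9
eef_pos: [572.1, -343.7, 35.7]
tcp_rot: [3.141, 0.0, 1.356]
ft_force: [-0.1, 0.1, -2.2]
opening: 0.382
```

>>> carry_out(moves=[{"dx": 0.03, "dy": -0.005, "dz": 0, "twist": -1}, {"dx": 0.075, "dy": -0.013, "dz": 0, "twist": -3}, {"dx": 0.12, "dy": -0.021, "dz": 0, "twist": -5}, {"dx": 0.165, "dy": -0.029, "dz": 0, "twist": -7}, {"dx": 0.2, "dy": -0.036, "dz": 0, "twist": -7.9}])

```text
t: 5.4
eef_pos: [578.9, -138.2, 34.7]
tcp_rot: [-3.14, -0.001, 1.496]
ft_force: [0.3, -0.4, -0.8]
opening: 0.378
```

>>> carry_out(moves=[{"dx": 0, "dy": 0, "dz": 0, "twist": 0}, {"dx": 0, "dy": 0, "dz": 0, "twist": 0}, {"dx": 0, "dy": 0, "dz": 0, "twist": 0}, {"dx": 0, "dy": 0, "dz": 0, "twist": 0}])

```text
t: 5.8
eef_pos: [579.5, -141.9, 35.3]
tcp_rot: [-3.141, -0.0, 1.492]
ft_force: [0.4, 0.1, -1.0]
opening: 0.381
```

Run:
```python
from h import *
s=state();print(s["t"],s["eef_pos"],s["tcp_rot"],s["ft_force"],s["moment"])
p=[read_camera(n) for n in("scene","top")]
np.savez("pre.npz",s=p[0][0],t=p[1][0],sd=p[0][1],td=p[1][1])
im=np.hstack([cv2.resize(p[0][0][180:330,240:390],(400,400),interpolation=cv2.INTER_CUBIC),cv2.resize(p[1][0][160:310,260:410],(400,400),interpolation=cv2.INTER_CUBIC)])
cv2.imwrite("pics/pre.png",im[:,:,::-1])
```

```text
5.8 [ 579.47962934 -141.85237618   35.29948683] [-3.14145699e+00 -5.27530874e-05  1.49216143e+00] [ 0.42482898  0.06625929 -1.04212893] [-0.15318748  0.02911352 -0.03969751]
```

View pics/pre.png

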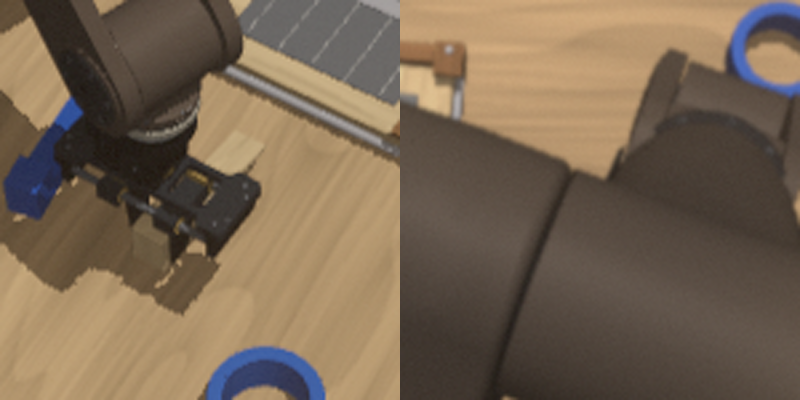

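Run:
```python
from h import *
for p in((263,148),(240,131)):
    uv=(240+(p[0]+.5)/2.667-.5,180+(p[1]+.5)/2.667-.5);print(uv,ray("scene",uv,32).round(1))
u=np.array([.0786,.9969]);l=np.array([.9969,-.0786]);c=np.array([579.5,-141.9])+157.7*u
for s in(-18,18):print("expected tip corner",c+s*l,proj("scene",[*(c+s*l),32]))
```

```text
(338.30014998125233, 235.18053993250845) [609.6   6.9  32. ]
(329.6762279715036, 228.8063367079115) [579.3  15.3  32. ]
expected tip corner [573.95102  16.72593] [328.16895418 227.69138297]
expected tip corner [609.83942  13.89633] [339.62016331 233.41046409]
```

>>> carry_out(moves=[{"dx": 0, "dy": 0, "dz": 0.012, "twist": 0}, {"dx": 0, "dy": 0, "dz": 0.022, "twist": 0}, {"dx": 0, "dy": 0, "dz": 0.027, "twist": 0}, {"dx": 0, "dy": 0, "dz": 0.029, "twist": 0}, {"dx": 0, "dy": 0, "dz": 0.029, "twist": 0}])

```text
t: 6.4
eef_pos: [579.6, -140.6, 6.3]
tcp_rot: [-3.141, -0.0, 1.494]
ft_force: [0.3, -0.8, -1.3]
opening: 0.376
```

>>> carry_out(moves=[{"dx": 0, "dy": 0, "dz": 0, "twist": 0}, {"dx": 0, "dy": 0, "dz": 0, "twist": 0}, {"dx": 0, "dy": 0, "dz": 0, "twist": 0}])

```text
t: 6.7
eef_pos: [579.6, -140.7, 6.6]
tcp_rot: [3.142, -0.0, 1.494]
ft_force: [0.0, -0.2, -0.3]
opening: 0.374
```

>>> carry_out(moves=[{"dx": 0.012, "dy": 0, "dz": 0.0005, "twist": 0}, {"dx": 0.027, "dy": 0, "dz": 0.0005, "twist": 0}, {"dx": 0.042, "dy": 0, "dz": 0.0005, "twist": 0}, {"dx": 0.054, "dy": 0, "dz": 0.0005, "twist": 0}, {"dx": 0.06, "dy": 0, "dz": 0.0005, "twist": 0}])

```text
t: 7.2
eef_pos: [584.3, -79.0, 6.1]
tcp_rot: [-3.141, -0.0, 1.495]
ft_force: [-0.0, 0.2, -1.7]
opening: 0.376
```

>>> carry_out(moves=[{"dx": 0, "dy": 0, "dz": 0, "twist": 0}, {"dx": 0, "dy": 0, "dz": 0, "twist": 0}, {"dx": 0, "dy": 0, "dz": 0, "twist": 0}])

```text
t: 7.5
eef_pos: [584.2, -81.3, 6.1]
tcp_rot: [3.141, -0.0, 1.493]
ft_force: [-0.6, -0.1, -1.2]
opening: 0.377
```

Run:
```python
from h import *
p=[read_camera(n) for n in("scene","top")]
im=np.hstack([cv2.resize(p[0][0][160:280,290:410],(400,400),interpolation=cv2.INTER_CUBIC),cv2.resize(p[1][0][160:300,220:360],(400,400),interpolation=cv2.INTER_CUBIC)])
cv2.imwrite("pics/near.png",im[:,:,::-1]);s=state();print(s["eef_pos"],s["ft_force"])
```

```text
[584.17458223 -81.34253385   6.11637059] [ 0.33358914  0.02415186 -1.55848043]
```

View pics/near.png

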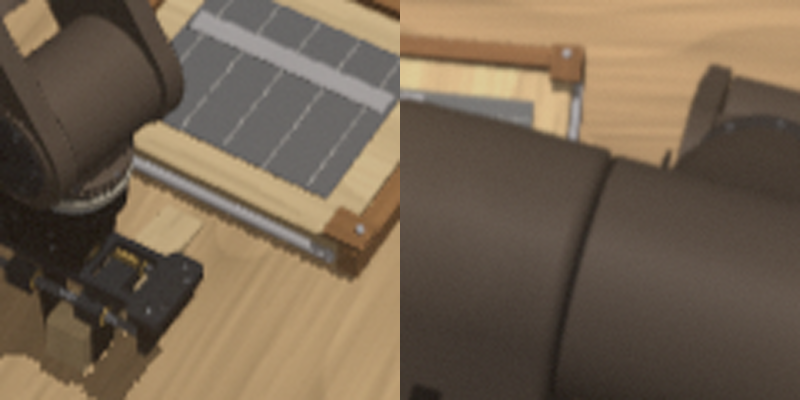

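The scene crop shows the tip (crop 190,215) just short of the nosing, near its middle, with the wedge level and square. I'll slide it in slowly.

>>> carry_out(moves=[{"dx": 0.004, "dy": 0, "dz": 0.0001, "twist": 0}, {"dx": 0.008, "dy": 0, "dz": 0.0001, "twist": 0}, {"dx": 0.012, "dy": 0, "dz": 0.0002, "twist": 0}, {"dx": 0.016, "dy": 0, "dz": 0.0002, "twist": 0}, {"dx": 0.02, "dy": 0, "dz": 0.0003, "twist": 0}])

```text
t: 8.1
eef_pos: [585.9, -60.5, 6.0]
tcp_rot: [3.141, -0.0, 1.494]
ft_force: [-0.2, -0.8, 2.4]
opening: 0.38
```

>>> carry_out(moves=[{"dx": 0.004, "dy": 0, "dz": 0, "twist": 0}, {"dx": 0.008, "dy": 0, "dz": 0, "twist": 0}, {"dx": 0.012, "dy": 0, "dz": 0, "twist": 0}, {"dx": 0.015, "dy": 0, "dz": 0, "twist": 0}, {"dx": 0.016, "dy": 0, "dz": 0, "twist": 0}])

```text
t: 8.6
eef_pos: [587.1, -44.7, 5.9]
tcp_rot: [3.141, -0.0, 1.494]
ft_force: [-0.5, -0.5, 2.1]
opening: 0.376
```

>>> carry_out(moves=[{"dx": 0.003, "dy": 0, "dz": 0, "twist": 0}, {"dx": 0.006, "dy": 0, "dz": 0, "twist": 0}, {"dx": 0.009, "dy": 0, "dz": 0, "twist": 0}, {"dx": 0.012, "dy": 0, "dz": 0, "twist": 0}, {"dx": 0.014, "dy": 0, "dz": 0, "twist": 0}])

```text
t: 9.1
eef_pos: [588.2, -30.8, 5.9]
tcp_rot: [3.141, -0.0, 1.494]
ft_force: [0.5, -1.7, 4.5]
opening: 0.38
```

>>> carry_out(moves=[{"dx": 0.003, "dy": 0, "dz": 0, "twist": 0}, {"dx": 0.006, "dy": 0, "dz": 0, "twist": 0}, {"dx": 0.009, "dy": 0, "dz": 0, "twist": 0}, {"dx": 0.011, "dy": 0, "dz": 0, "twist": 0}, {"dx": 0.012, "dy": 0, "dz": 0, "twist": 0}])

```text
t: 9.6
eef_pos: [589.1, -18.9, 5.9]
tcp_rot: [3.141, 0.0, 1.494]
ft_force: [-0.0, -3.5, 5.5]
opening: 0.372
```

>>> carry_out(moves=[{"dx": 0.003, "dy": 0, "dz": 0, "twist": 0}, {"dx": 0.006, "dy": 0, "dz": 0, "twist": 0}, {"dx": 0.009, "dy": 0, "dz": 0, "twist": 0}, {"dx": 0.011, "dy": 0, "dz": 0, "twist": 0}, {"dx": 0.012, "dy": 0, "dz": 0, "twist": 0}])

```text
t: 10.1
eef_pos: [590.0, -7.0, 5.9]
tcp_rot: [3.141, 0.0, 1.494]
ft_force: [-1.5, -3.4, 4.9]
opening: 0.376
```

>>> carry_out(moves=[{"dx": 0.002, "dy": 0, "dz": 0, "twist": 0}, {"dx": 0.004, "dy": 0, "dz": 0, "twist": 0}, {"dx": 0.006, "dy": 0, "dz": 0, "twist": 0}, {"dx": 0.008, "dy": 0, "dz": 0, "twist": 0}, {"dx": 0.01, "dy": 0, "dz": 0, "twist": 0}])

```text
t: 10.6
eef_pos: [590.8, 2.9, 5.9]
tcp_rot: [3.141, 0.0, 1.494]
ft_force: [0.5, -4.2, 4.8]
opening: 0.377
```

>>> carry_out(moves=[{"dx": 0.002, "dy": 0, "dz": 0, "twist": 0}, {"dx": 0.004, "dy": 0, "dz": 0, "twist": 0}, {"dx": 0.006, "dy": 0, "dz": 0, "twist": 0}, {"dx": 0.008, "dy": 0, "dz": 0, "twist": 0}, {"dx": 0.01, "dy": 0, "dz": 0, "twist": 0}])

```text
t: 11.1
eef_pos: [591.6, 12.9, 5.9]
tcp_rot: [3.141, 0.0, 1.494]
ft_force: [-0.5, -3.8, 4.0]
opening: 0.378
```

>>> carry_out(moves=[{"dx": 0.001, "dy": 0, "dz": 0, "twist": 0}, {"dx": 0.002, "dy": 0, "dz": 0, "twist": 0}, {"dx": 0.003, "dy": 0, "dz": 0, "twist": 0}, {"dx": 0.004, "dy": 0, "dz": 0, "twist": 0}, {"dx": 0.005, "dy": 0, "dz": 0, "twist": 0}])

```text
t: 11.6
eef_pos: [591.9, 17.9, 5.9]
tcp_rot: [3.141, 0.0, 1.494]
ft_force: [-1.1, -3.5, 5.5]
opening: 0.379
```

Run:
```python
from h import *
a=[]
for i in range(4):
    p=read_camera("scene" if i<3 else "top")[0]
    if i==0:q=p
    s=state();a.append(np.r_[s["eef_pos"],s["ft_force"]])
print(np.round(a,2));cv2.imwrite("pics/mid.png",np.hstack([cv2.resize(x[160:280,290:410],(400,400),interpolation=cv2.INTER_CUBIC) for x in(np.load("scene0.npz")["p"],q)])[:,:,::-1])
```

```text
[[ 5.9189e+02  1.7990e+01  5.9100e+00 -1.2000e-01 -2.8000e+00  6.0100e+00]
 [ 5.9192e+02  1.7980e+01  5.9400e+00 -7.9000e-01 -2.9700e+00  6.0700e+00]
 [ 5.9191e+02  1.7970e+01  5.9200e+00  2.4000e-01 -2.1900e+00  5.9000e+00]
 [ 5.9191e+02  1.7940e+01  5.9400e+00 -2.9000e-01 -1.9600e+00  4.6300e+00]]
```

View pics/mid.png

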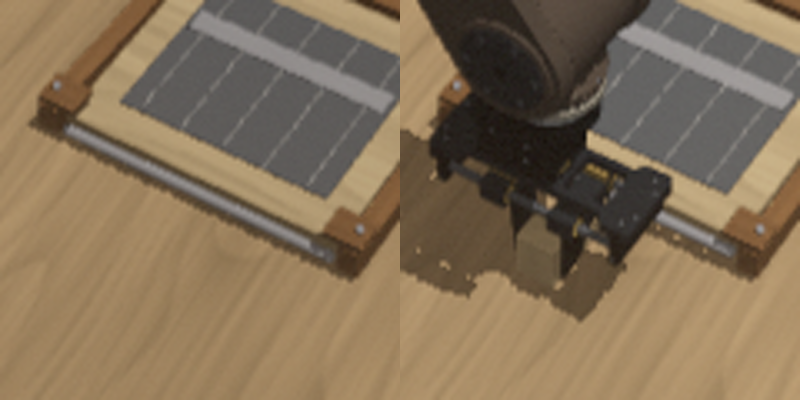

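The right crop shows the board lifting on the blade with the stand clear of the gripper. The push is about 3.5 N.

>>> carry_out(moves=[{"dx": 0.001, "dy": 0, "dz": 0, "twist": 0}, {"dx": 0.002, "dy": 0, "dz": 0, "twist": 0}, {"dx": 0.003, "dy": 0, "dz": 0, "twist": 0}, {"dx": 0.004, "dy": 0, "dz": 0, "twist": 0}, {"dx": 0.005, "dy": 0, "dz": 0, "twist": 0}])

```text
t: 12.3
eef_pos: [592.3, 22.8, 5.9]
tcp_rot: [3.141, 0.0, 1.494]
ft_force: [0.1, -4.1, 5.6]
opening: 0.379
```

>>> carry_out(moves=[{"dx": 0.0006, "dy": 0, "dz": 0, "twist": 0}, {"dx": 0.0012, "dy": 0, "dz": 0, "twist": 0}, {"dx": 0.0018, "dy": 0, "dz": 0, "twist": 0}, {"dx": 0.0024, "dy": 0, "dz": 0, "twist": 0}, {"dx": 0.003, "dy": 0, "dz": 0, "twist": 0}])

```text
t: 12.8
eef_pos: [592.5, 25.8, 5.9]
tcp_rot: [3.141, 0.0, 1.494]
ft_force: [-0.9, -3.2, 5.3]
opening: 0.378
```

>>> carry_out(moves=[{"dx": 0.0005, "dy": 0, "dz": 0, "twist": 0}, {"dx": 0.001, "dy": 0, "dz": 0, "twist": 0}, {"dx": 0.0015, "dy": 0, "dz": 0, "twist": 0}, {"dx": 0.002, "dy": 0, "dz": 0, "twist": 0}])

```text
t: 13.2
eef_pos: [592.7, 27.8, 5.9]
tcp_rot: [3.141, 0.0, 1.494]
ft_force: [0.3, -3.9, 5.3]
opening: 0.377
```

>>> carry_out(moves=[{"dx": 0.0005, "dy": 0, "dz": 0, "twist": 0}, {"dx": 0.001, "dy": 0, "dz": 0, "twist": 0}, {"dx": 0.0015, "dy": 0, "dz": 0, "twist": 0}, {"dx": 0.002, "dy": 0, "dz": 0, "twist": 0}])

```text
t: 13.6
eef_pos: [592.8, 29.8, 5.9]
tcp_rot: [3.141, 0.0, 1.494]
ft_force: [-0.1, -4.8, 5.5]
opening: 0.378
```

>>> carry_out(moves=[{"dx": 0.0004, "dy": 0, "dz": 0, "twist": 0}, {"dx": 0.0008, "dy": 0, "dz": 0, "twist": 0}, {"dx": 0.0012, "dy": 0, "dz": 0, "twist": 0}])

```text
t: 13.9
eef_pos: [592.9, 31.0, 5.9]
tcp_rot: [3.141, 0.0, 1.494]
ft_force: [0.9, -4.9, 5.8]
opening: 0.369
```

>>> carry_out(moves=[{"dx": 0.0004, "dy": 0, "dz": 0, "twist": 0}, {"dx": 0.0008, "dy": 0, "dz": 0, "twist": 0}, {"dx": 0.0012, "dy": 0, "dz": 0, "twist": 0}])

```text
t: 14.2
eef_pos: [593.0, 32.2, 5.9]
tcp_rot: [3.141, 0.0, 1.494]
ft_force: [-1.3, -3.9, 4.9]
opening: 0.376
```

Still the lifting plateau, about 4 N. I'll continue.

>>> carry_out(moves=[{"dx": 0.0005, "dy": 0, "dz": 0, "twist": 0}, {"dx": 0.001, "dy": 0, "dz": 0, "twist": 0}, {"dx": 0.0015, "dy": 0, "dz": 0, "twist": 0}])

```text
t: 14.5
eef_pos: [593.1, 33.7, 5.9]
tcp_rot: [3.141, 0.0, 1.494]
ft_force: [0.3, -3.9, 5.1]
opening: 0.376
```

>>> carry_out(moves=[{"dx": 0.0005, "dy": 0, "dz": 0, "twist": 0}, {"dx": 0.001, "dy": 0, "dz": 0, "twist": 0}, {"dx": 0.0015, "dy": 0, "dz": 0, "twist": 0}])

```text
t: 14.8
eef_pos: [593.2, 35.2, 5.9]
tcp_rot: [3.141, 0.0, 1.494]
ft_force: [0.3, -3.7, 4.8]
opening: 0.377
```

>>> carry_out(moves=[{"dx": 0.0005, "dy": 0, "dz": 0, "twist": 0}, {"dx": 0.001, "dy": 0, "dz": 0, "twist": 0}, {"dx": 0.0015, "dy": 0, "dz": 0, "twist": 0}])

```text
t: 15.1
eef_pos: [593.3, 36.6, 5.9]
tcp_rot: [3.141, 0.0, 1.494]
ft_force: [0.3, -4.5, 4.5]
opening: 0.378
```

>>> carry_out(moves=[{"dx": 0.0005, "dy": 0, "dz": 0, "twist": 0}, {"dx": 0.001, "dy": 0, "dz": 0, "twist": 0}, {"dx": 0.0015, "dy": 0, "dz": 0, "twist": 0}])

```text
t: 15.4
eef_pos: [593.5, 38.1, 6.0]
tcp_rot: [3.141, 0.0, 1.494]
ft_force: [-0.3, -3.9, 5.4]
opening: 0.377
```

>>> carry_out(moves=[{"dx": 0.0005, "dy": 0, "dz": 0, "twist": 0}, {"dx": 0.001, "dy": 0, "dz": 0, "twist": 0}, {"dx": 0.0015, "dy": 0, "dz": 0, "twist": 0}])

```text
t: 15.7
eef_pos: [593.6, 39.6, 5.9]
tcp_rot: [3.141, 0.0, 1.494]
ft_force: [0.4, -4.9, 4.9]
opening: 0.379
```

>>> carry_out(moves=[{"dx": 0.0005, "dy": 0, "dz": 0, "twist": 0}, {"dx": 0.001, "dy": 0, "dz": 0, "twist": 0}])

```text
t: 15.9
eef_pos: [593.6, 40.2, 5.9]
tcp_rot: [3.141, 0.0, 1.494]
ft_force: [-0.1, -10.6, 5.5]
opening: 0.375
```

The stops are reached. I'll read the force at rest, averaged.

Run:
```python
from h import *
a=[]
for i in range(8):
    read_camera("scene");s=state();a.append(np.r_[s["t"],s["eef_pos"],s["ft_force"]])
print(np.round(a,2),np.mean(a,0).round(2))
```

```text
[[ 1.5950e+01  5.9361e+02  4.0220e+01  5.9200e+00 -4.5000e-01 -8.2200e+00
   4.8000e+00]
 [ 1.6000e+01  5.9363e+02  4.0240e+01  5.9600e+00 -5.5000e-01 -7.8500e+00
   5.6900e+00]
 [ 1.6050e+01  5.9362e+02  4.0220e+01  5.9400e+00 -8.2000e-01 -6.8900e+00
   5.6500e+00]
 [ 1.6100e+01  5.9362e+02  4.0220e+01  5.9400e+00 -1.5600e+00 -8.1100e+00
   5.3600e+00]
 [ 1.6150e+01  5.9362e+02  4.0240e+01  5.9400e+00 -9.9000e-01 -7.4000e+00
   5.5200e+00]
 [ 1.6200e+01  5.9361e+02  4.0210e+01  5.9400e+00 -5.6000e-01 -7.2600e+00
   5.6000e+00]
 [ 1.6250e+01  5.9363e+02  4.0220e+01  5.9300e+00  1.2000e-01 -7.6000e+00
   5.5200e+00]
 [ 1.6300e+01  5.9361e+02  4.0230e+01  5.9200e+00 -1.3200e+00 -7.6800e+00
   5.1700e+00]] [ 16.12 593.62  40.22   5.94  -0.77  -7.63   5.41]
```

The push holds at 7.6 N, inside the 6.5–8.5 band. I'll release, rise straight up and back away.

>>> carry_out(moves=[{"dx": 0, "dy": 0, "dz": 0, "twist": 0}, {"dx": 0, "dy": 0, "dz": 0, "twist": 0}, {"dx": 0, "dy": 0, "dz": 0, "twist": 0}, {"dx": 0, "dy": 0, "dz": 0, "twist": 0}, {"dx": 0, "dy": 0, "dz": 0, "twist": 0}], grip=0.065)

```text
t: 16.8
eef_pos: [593.5, 40.8, 5.7]
tcp_rot: [-3.141, -0.0, 1.494]
ft_force: [-0.3, 0.3, 0.7]
opening: 0.673
```

>>> carry_out(moves=[{"dx": 0, "dy": 0, "dz": -0.01, "twist": 0}, {"dx": 0, "dy": 0, "dz": -0.03, "twist": 0}, {"dx": 0, "dy": 0, "dz": -0.07, "twist": 0}, {"dx": 0, "dy": 0, "dz": -0.12, "twist": 0}, {"dx": 0, "dy": 0, "dz": -0.165, "twist": 0}])

```text
t: 17.3
eef_pos: [593.4, 40.7, 173.7]
tcp_rot: [3.141, -0.0, 1.494]
ft_force: [0.3, 0.1, -0.4]
opening: 0.684
```

>>> carry_out(moves=[{"dx": -0.045, "dy": 0, "dz": -0.01, "twist": 0}, {"dx": -0.09, "dy": 0, "dz": -0.02, "twist": 0}, {"dx": -0.135, "dy": 0, "dz": -0.03, "twist": 0}, {"dx": -0.18, "dy": 0, "dz": -0.03, "twist": 0}, {"dx": -0.225, "dy": 0, "dz": -0.03, "twist": 0}])

```text
t: 17.8
eef_pos: [575.8, -185.3, 202.1]
tcp_rot: [3.14, 0.0, 1.494]
ft_force: [0.8, -0.2, -0.6]
opening: 0.684
```

>>> carry_out(moves=[{"dx": -0.045, "dy": 0, "dz": 0, "twist": 0}, {"dx": -0.09, "dy": 0, "dz": 0, "twist": 0}, {"dx": -0.09, "dy": 0, "dz": 0, "twist": 0}, {"dx": -0.09, "dy": 0, "dz": 0, "twist": 0}])

```text
t: 18.2
eef_pos: [568.8, -274.0, 201.2]
tcp_rot: [3.142, -0.0, 1.492]
ft_force: [-0.1, 0.5, 0.2]
opening: 0.681
```

Run:
```python
from h import *
p=[read_camera(n) for n in("scene","top")]
s0=np.load("scene0.npz");t0=np.load("top0.npz")
def up(x,r):return cv2.resize(x[r[1]:r[3],r[0]:r[2]],(400,300),interpolation=cv2.INTER_CUBIC)
im=np.vstack([np.hstack([up(s0["p"],(290,130,450,250)),up(p[0][0],(290,130,450,250))]),np.hstack([up(p[1][0],(160,160,360,310)),cv2.resize(p[1][0],(400,300))])])
cv2.imwrite("pics/end.png",im[:,:,::-1])
def gl(img,roi):
    h=cv2.cvtColor(img,cv2.COLOR_RGB2HSV);R=np.zeros(h.shape[:2],bool);R[roi[1]:roi[3],roi[0]:roi[2]]=1
    k,l,st,c=cv2.connectedComponentsWithStats((R&(h[...,1]<60)&(h[...,2]>90)).astype(np.uint8));return [(st[j].tolist(),c[j].round(2).tolist()) for j in 1+np.argsort(-st[1:,4])[:3]]
for a in(s0["p"],p[0][0]):print(gl(a,(290,125,452,250)))
s=state();print(s["t"],s["eef_pos"],s["ft_force"])
```

```text
[([326, 154, 90, 65, 3059], [371.58, 185.81]), ([310, 197, 79, 42, 323], [348.02, 216.52]), ([356, 125, 6, 5, 12], [358.33, 126.67])]
[([326, 154, 91, 63, 3055], [371.66, 184.53]), ([309, 195, 82, 41, 357], [349.42, 215.04]), ([343, 125, 19, 6, 60], [353.85, 126.58])]
18.3 [ 569.28763404 -272.47041721  201.15799884] [-0.55271614 -0.16140461 -0.11975542]
```

View pics/end.png

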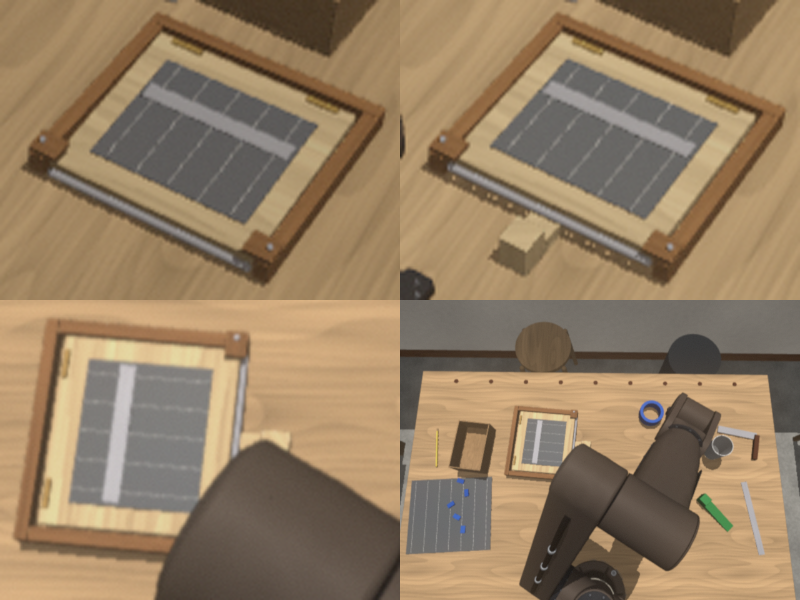

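The end crops show the wedge in place under the middle of the raised nosing. The board's front edge is up against both stops, and the gripper is well clear.

```bash
python3 -c "
from cell import *
print(job_done())"
```

```text
the job is handed in; nothing more can be done
None
```

The wedge is in place under the middle of the board's nosing, holding the board up against its stops. I handed the job in at about 18 s of the 64 s allowed.

- **Pick and slide:** I gripped the beech wedge by its heel, lined it up square with the stand, and slid it along the bench under the nosing. The push stayed around 3.5–5 N while the board lifted.
- **Final push:** At the stops the last 1 mm step briefly read 10.6 N, above the 8 N aimed for but under the 11 N limit. It settled to an average of 7.6 N over 8 readings, inside the 6.5–8.5 N band. That reading includes a little bench friction, because the wedge was pressed down with about 5 N.
- **Checks after release:** The force on the gripper was near zero. The pictures showed the wedge still in place, the nosing raised, and the gripper well clear.
- **Not checked:** I did not measure the board's level directly; it is inferred from the force rise at the stops and the pictures. The bystanders in view looked unmoved, but the arm hid the blue look-alike and the offcut in the last top view.

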